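Lift the parts canister out of the cleaner's well with the lifting hook

TASK

Take the red-handled lifting hook off its fork rack, catch the brass bail of the parts canister with it, and draw the canister up out of the deep well of the bench cleaner. Stand the canister gently and upright in the grey drying tray, unhook it, and hang the hook back on its rack. Do not touch the canister with the gripper, and leave the other things on the bench where they are.

Things in the scene. Friction and masses are not known exactly. Their poses are not given: they have to be found in the camera images.
- hook: Lifting hook, 80 g, hangs upright in the rack. Origin: on the shank axis, underside of its collar (steel disc 34 mm across, 4 mm thick); z up through the red handle, 16 x 16 mm square with sides along x and y, z = 4 to 54 mm. Below, a round shank 5 mm thick runs down 95 mm to a J of the same wire: it turns to the hook's own -x, its tip rising there with its axis at x = -12 mm; 7 mm clear gap.
- hook_saddle (a point): The middle of the J's inside bottom, where a caught loop rests: 6 mm to the hook's -x from the shank axis, at z = -92.5 mm of the hook. The wire's underside is 5 mm below it, the top of the tip 8 mm above it.
- canister: Parts canister, about 140 g (varies): round aluminium can with flat blue lid, 55 mm across, lid top 32 mm above its origin (centre of its underside); z up. A rigid arched brass bail of 4 mm wire stands on the lid in the canister's own y-z plane, so a hook enters it along the canister's x, from either side. Starts on the floor of the cleaner's well, within 3 mm of its axis, yaw within 0.5 rad of the cleaner's.
- bail (a point): Underside of the top of the bail's arch, on the canister's axis, 58 mm above its underside (26 mm above the lid). The wire's top is 4 mm higher. The bail is 34 mm wide outside and 26 mm inside, along the canister's y; legs straight for 13 mm above the lid, then a half circle.
- cleaner: White bench cleaner (dry, switched off), fixed, 124 x 124 mm. Origin at the centre of its underside; z up, its control panel faces its -x. In its top is a vertical round well, 62 mm in bore, on its axis: floor 15 mm, top face 115 mm and the mouth's steel rim (72 mm across) 118 mm above the bench.
- rack: Dark steel fork rack, fixed, base plate 100 x 80 x 10 mm, origin at the centre of its underside, z up. A post 122 mm high, 40 mm wide, front face at x = +28 mm, carries two round prongs, 8 mm thick, towards the rack's -x at y = +11 and -11 mm (14 mm clear between). The hook's collar rests on them, shank between, J's tip to the rack's -x (within 0.1 rad).
- rack_seat (a point): Midway between the prongs at the height of their top, 122 mm above the bench: the hook's origin lies here when it hangs properly. The prongs' ends, 30 mm from here on the rack's -x side, are turned up 8 mm above the prongs' top, so the collar must be raised 10 mm or more to go in or out towards -x.
- tray: Grey drying tray, fixed, open shallow box 130 x 130 x 14 mm with 5 mm walls and a 5 mm floor; origin at the centre of its underside, z up. The canister's underside is 5 mm above the tray's origin when it stands in it.
- powder_jar: Bystander, loose: orange powder jar with black cap, 46 mm across, 62 mm high; origin at the centre of its underside.
- wax_block: Bystander, loose: green wax block 50 x 90 x 24 mm; origin at the centre of its underside.
- eraser: Bystander, loose: blue-sleeved eraser 23 x 52 x 12 mm; origin at the centre of its underside.
- wax_ring: Bystander, loose: green wax ring 30 mm across, 10 mm high; origin at the centre of its underside.
Mind the look-alikes: they are no part of the job. Leave any blue look-alike of the hook alone.

How it is judged:
By the outcome, as a careful person would: the job done as asked, in the order asked, and still so for the second after the job is handed in, with the robot touching nothing.
It also fails if it takes over 64 s, if anything falls off the work surface, if the arm or the gripper's body presses on something with over 40 N, if the wrist force passes 120 N, or if a joint passes its speed limit or range.

ROBOT

A 6-joint arm with a two-finger parallel gripper is mounted at the origin on a cart in front of the work surface, level with it; the furniture and walls round the work are solid. World frame = base frame: x ahead of the robot, y to its left, z up, the work surface at z = 0. Lengths are in m, angles in rad, forces in N, time in s.
With the tool pointing down it reaches from about 0.325 to 0.85 m from the base axis. Payload 4.4 kg.
Tool frame: the origin (TCP) lies midway between the tips of the shut fingers; the grasp point (between the pads) lies 19 mm behind it; z points along the fingers, y is the line along which they close (so a half turn about z gives the same grasp; the last joint's range is limited). The gripper opens to 94 mm and grips with 3 to 60 N. Pads are 16 mm wide; open, the fingers measure 119 mm over their backs; the gripper's body (75 mm by 177 mm) begins 78 mm behind the grasp point.
Start: joints at [1.123, 0.207, 1.542, -0, 1.393, -0.15], TCP at [0.168, 0.55, 0.205] pointing down, gripper open.
Joint ranges: [-2.73, 2.73], [-0.86, 2.22], [0.23, 2.46], [-1.11, 4.25], [0.08, 2.63], [-2.82, 2.82]. Speed limits (rad/s): [2.79, 2.79, 3.14, 3.14, 3.14, 3.14].

INTERFACE

Orientations are given as a unit quaternion [x, y, z, w].
In Python, from workcell import arm, cams, order gives the robot as it stands. The module is installed in compiled form; this text tells all that it offers.
- The arm moves only by the tool play_rows, never from a script. Its argument "commands" is a list of rows, each an object with "grip": the gripper command: -1 is fully open, 1 is shut, values between are in proportion; "delta_pos": the shift along the world's x, y, z in mm, a list of three; "twist": the turn, a rotation vector about the world's x, y, z in degrees, a list of three. In form: [{"grip": grip, "delta_pos": [x, y, z], "twist": [rx, ry, rz]}, ...]. A call has 1 to 12 rows; each row shifts and turns the commanded pose from where the row before left it; what a row does not reach is not made up. A row lasts 1/12 s, in which the tool goes at most 41.7 mm and 7.16 degrees, less where a joint would pass 70% of its speed; a pose out of reach is approached as far as the arm can. A call with a gripper value outside its range is refused whole. The fingers move at their own pace and stop on an object; "newtons" is the grip in N (left out, the last holds). Time passes only in rows, so rows that do not move let the fingers close. It gives the time, the measured TCP pose, the force, the opening and the grip force at its end, in the units of the state.
- arm.get_state(): the state, without advancing time (a new reading comes with each control period).
- cams.grab_frame(name): name is "side" or "top" or "wrist"; returns the picture (480x640x3 uint8, red, green, blue); there is no depth.
- cams.calibration(name): a dict with "intrinsics" (3x3 intrinsics, pixels), "view" (4x4, takes a point from world to camera coordinates). Camera axes: x right, y up, looking along -z (the intrinsics and any distortion apply to the point x, -y, -z); pixel columns grow to the right and rows downward; lengths in m; the calibration is good to about 2 mm. A picture is of the moment at which its call begins: read the wrist's pose just before it. calibration takes no time and is no camera call; for the wrist camera it gives the pose at the moment of the call.
- order.job_done(): hands the job in; it is judged then, once.
The state is a dict: "time": time; "qpos": joint angles; "qd": joint speeds; "tau": joint torques, N m; "position": TCP position; "tool_rot": TCP orientation; "ft_force": force on the tool from outside, world axes, zero at the start; "torque": the same for the moment, N m; "width": finger opening in m; "gripper_force": force on a finger pad.
Only numpy, scipy, OpenCV 4.12 (cv2) and the standard library are available. Lean on these libraries where they do the work, as an engineer would, in place of code of your own. Each camera call takes 0.05 s, during which the arm holds its last target. There are 200 camera calls.

## Working session

There is one attempt and no reset: what is moved stays moved. The work goes in short steps, Python scripts to look and compute and a tool call to move; the robot and the scene stay as the last step left them, time stands still between calls to the robot, and variables do not carry over. Pictures are saved under pics/ and viewed, at most 10 in all, crops included, and the job is handed in when it is done.

Besides the shell and the picture viewer there is one more tool, called after ">>>" by a JSON object that holds its "op" and its "data". play_rows: Moves the arm, as the interface text tells. Its arguments: {"type":"object","properties":{"commands":{"type":"array"},"newtons":{"type":"number"}},"required":["commands"]}

```bash
mkdir -p pics; cat > h.py <<'E'
import numpy as np, cv2
from workcell import arm, cams, order
def grab(n,f):
    c=cams.calibration(n); im=cams.grab_frame(n); cv2.imwrite('pics/'+f,im[:,:,::-1]); np.savez('pics/'+f+'.npz',K=c['intrinsics'],V=c['view']); return im
def load(f):
    d=np.load('pics/'+f+'.npz'); return d['K'],d['V']
def proj(f,p):
    K,V=load(f); q=V@np.append(p,1); q=np.array([q[0],-q[1],-q[2]]); u=K@q; return u[:2]/u[2]
def ray(f,uv):
    K,V=load(f); d=np.linalg.inv(K)@np.array([uv[0],uv[1],1]); d=np.array([d[0],-d[1],-d[2]]); R=V[:3,:3]; return -R.T@V[:3,3], R.T@d
def atz(f,uv,z):
    o,d=ray(f,uv); return o+d*(z-o[2])/d[2]
def tri(f1,a,f2,b):
    o1,d1=ray(f1,a);o2,d2=ray(f2,b); A=np.c_[d1,-d2]; s=np.linalg.lstsq(A,o2-o1,rcond=None)[0]
    p,q=o1+s[0]*d1,o2+s[1]*d2; return (p+q)/2,np.linalg.norm(p-q)
E
python3 - <<'E'
from h import *
print(arm.get_state())
print(cams.calibration('top'))
for n in('top','side','wrist'): grab(n,n+'0.png')
E
```

```text
{'time': 0.0, 'qpos': array([ 1.12349186e+00,  2.07408573e-01,  1.54291987e+00, -3.14791854e-05,
        1.39349229e+00, -1.50494205e-01]), 'qd': array([-6.25788106e-04, -2.82214010e-04,  9.93058442e-06,  3.34523363e-04,
       -5.96246298e-04,  1.53199623e-03]), 'tau': array([-1.22364076e-03, -3.70875013e+01, -2.81415153e+01,  6.95820269e-02,
        3.62085714e-02, -1.96722517e-04]), 'position': array([0.16784172, 0.54912842, 0.20431346]), 'tool_rot': array([ 1.47858129e-01,  9.89007954e-01, -1.06920626e-03, -3.13246848e-04]), 'ft_force': array([ 0.74024754,  0.0303017 , -0.4970912 ]), 'torque': array([-0.00836921,  0.02045722, -0.01562048]), 'gripper_force': 0.0, 'width': 0.09426264821557293}
{'intrinsics': array([[579.01021834,   0.        , 330.65391497],
       [  0.        , 579.01021834, 238.61535417],
       [  0.        ,   0.        ,   1.        ]]), 'view': array([[-0.02704095, -0.99946721, -0.01827799,  0.03562939],
       [ 0.98730627, -0.02956576,  0.15605192, -0.56776648],
       [-0.15650918, -0.01382618,  0.98757972, -1.02059309],
       [ 0.        ,  0.        ,  0.        ,  1.        ]])}
```

View pics/top0.png

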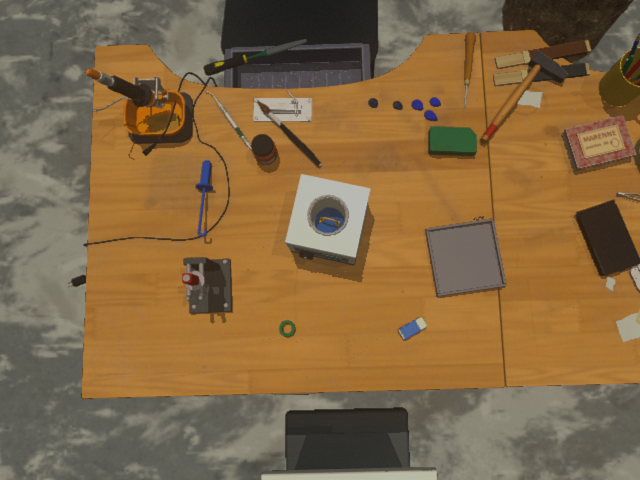

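View pics/side0.png

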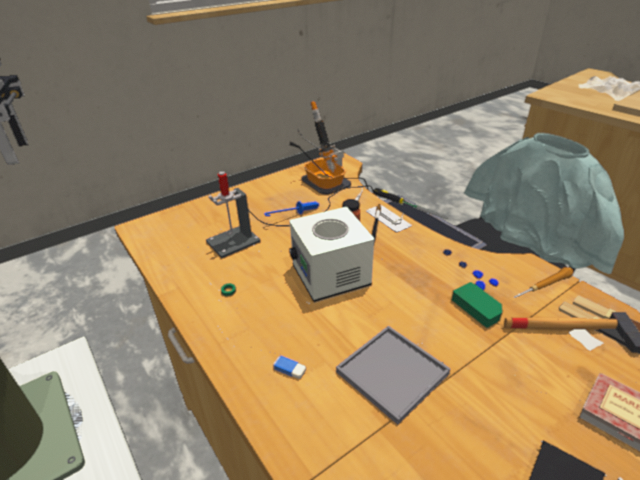

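Top: red hook in the rack at about (192,280), blue look-alike lying at (205,195), cleaner at (328,215) with canister inside, tray at (465,258). Side: red handle at (224,185), cleaner mouth at (330,229). The red-handled one hanging in the fork is the hook. I'll confirm that in an enlarged crop.

```bash
python3 - <<'E'
from h import *
t=cv2.imread('pics/top0.png');s=cv2.imread('pics/side0.png')
def c(im,x,y,w=80,h=60): return cv2.resize(im[y:y+h,x:x+w],(400,300),interpolation=cv2.INTER_CUBIC)
cv2.imwrite('pics/m1.png',np.vstack([np.hstack([c(t,170,255,),c(t,288,185)]),np.hstack([c(s,190,165,120,90),c(s,290,205)])]))
E
```

```text
(no output)
```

View pics/m1.png

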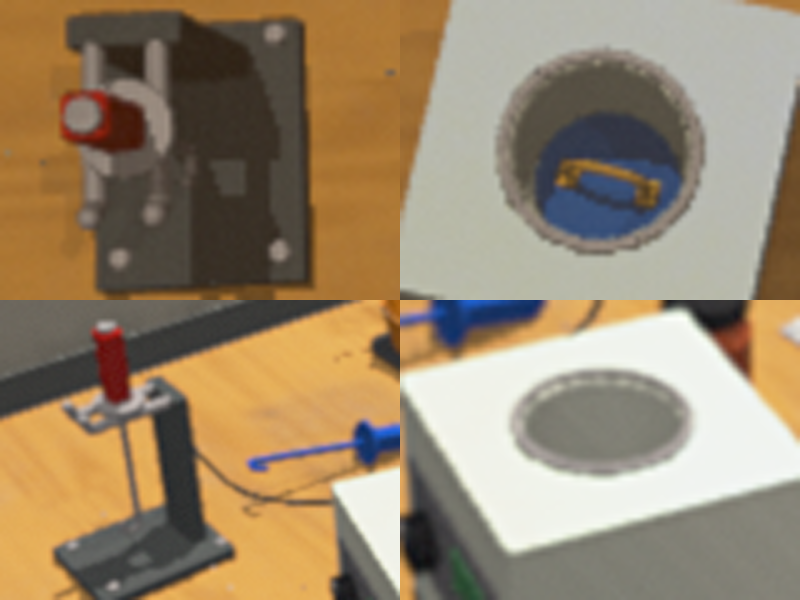

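```bash
python3 - <<'E'
from h import *
np.set_printoptions(precision=4,suppress=True)
T='top0.png';S='side0.png'
print('handle top',tri(T,(186.4,277.6),S,(221.8,173.4)), atz(T,(186.4,277.6),.176),atz(S,(221.8,173.4),.176))
print('collar',tri(T,(195,280),S,(227.5,196.5)),atz(T,(195,280),.126),atz(S,(227.5,196.5),.126))
print('prong ends',atz(T,(187.6,298),.13),atz(T,(200.4,297.6),.13))
print('post top corners',[atz(T,p,.122)[:2] for p in((183.5,259),(207,257.7),(184.5,265),(206.5,263))])
print('rack base corners',[atz(T,p,.01)[:2] for p in((189.5,312.5),(232,312),(231,259.5))])
print('mouth',tri(T,(328,215),S,(330.4,229)),atz(T,(328,215),.118),atz(S,(330.4,229),.118))
print('cleaner top corners',[atz(T,p,.115)[:2] for p in((301,176),(370,186),(356,262),(287,244))])
print('bail',[atz(T,p,z) for p,z in (((321.5,218),.07),((338,222.5),.07),((329.6,218.5),.077))])
print('lid',atz(T,(288+41.5,185+35),.047))
print('tray corners',[atz(T,p,.014)[:2] for p in((426,229),(495,220),(505,289),(436,297))])
print('ring,eraser,wax,jar',[atz(T,p,z)[:2] for p,z in(((288,329),.01),((413,329),.012),((453,141),.024),((263,142),.062))])
E
```

```text
handle top (array([0.4915, 0.2504, 0.1754]), np.float64(0.0002451831754337943)) [0.4915 0.2502 0.176 ] [0.4909 0.2494 0.176 ]
collar (array([0.4937, 0.25  , 0.1197]), np.float64(0.0027104060445082446)) [0.4919 0.249  0.126 ] [0.4908 0.239  0.126 ]
prong ends [0.4617 0.2601 0.13  ] [0.4618 0.2386 0.13  ]
post top corners [array([0.5287, 0.27  ]), array([0.5297, 0.2298]), array([0.5184, 0.2681]), array([0.5207, 0.2306])]
rack base corners [array([0.442 , 0.2879]), array([0.4407, 0.2081]), array([0.5397, 0.21  ])]
mouth (array([0.5989, 0.0219, 0.1151]), np.float64(1.9361005247178787e-05)) [0.5983 0.0219 0.118 ] [0.5964 0.0185 0.118 ]
cleaner top corners [array([0.6698, 0.0673]), array([ 0.6481, -0.0525]), array([ 0.5158, -0.0237]), array([0.5503, 0.0937])]
bail [array([0.6028, 0.0346, 0.07  ]), array([0.5936, 0.0051, 0.07  ]), array([0.6   , 0.0199, 0.077 ])]
lid [0.6031 0.0206 0.047 ]
tray corners [array([ 0.5865, -0.1611]), array([ 0.5998, -0.2923]), array([ 0.469 , -0.3015]), array([ 0.4578, -0.1729])]
ring,eraser,wax,jar [array([0.4065, 0.1038]), array([ 0.4002, -0.1276]), array([ 0.7545, -0.2203]), array([0.7518, 0.1403])]
```

View pics/wrist0.png

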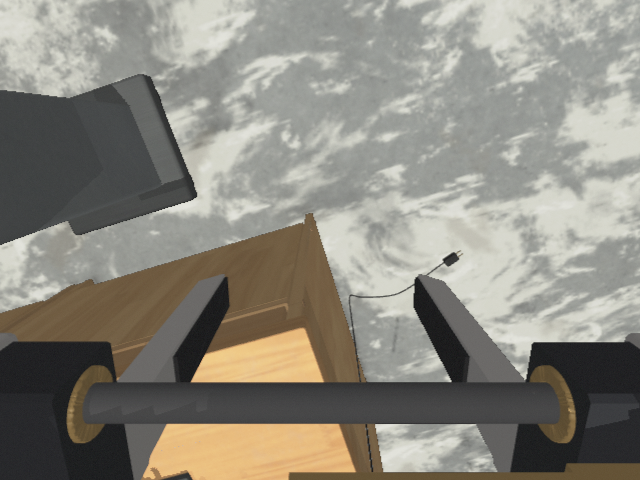

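Handle top triangulates to (0.4915, 0.250, 0.175), which matches 0.176. The mouth comes out at z 0.115 (expected 0.118), and the tray and rack sizes fit. The wrist view shows only bench and floor. The crop confirms the red hook in the fork, with the blue one lying on the bench. I'm moving above the handle.

>>> {"op": "play_rows", "data": {"commands": [{"grip":0.2,"delta_pos":[27,-25,10],"twist":[0,0,1.4]},{"grip":0.2,"delta_pos":[27,-25,10],"twist":[0,0,1.4]},{"grip":0.2,"delta_pos":[27,-25,10],"twist":[0,0,1.4]},{"grip":0.2,"delta_pos":[27,-25,10],"twist":[0,0,1.4]},{"grip":0.2,"delta_pos":[27,-25,10],"twist":[0,0,1.4]},{"grip":0.2,"delta_pos":[27,-25,6],"twist":[0,0,1.4]},{"grip":0.2,"delta_pos":[27,-25,0],"twist":[0,0,1.4]},{"grip":0.2,"delta_pos":[27,-25,0],"twist":[0,0,1.4]},{"grip":0.2,"delta_pos":[27,-25,0],"twist":[0,0,1.4]},{"grip":0.2,"delta_pos":[27,-25,0],"twist":[0,0,1.4]},{"grip":0.2,"delta_pos":[27,-25,0],"twist":[0,0,1.4]},{"grip":0.2,"delta_pos":[27,-24,0],"twist":[0,0,1.6]}], "newtons": 30}}

```text
time: 1.15
position: [0.493, 0.2492, 0.2612]
tool_rot: [-0.0, 1.0, -0.0, -0.0]
ft_force: [0.6, -0.1, 0.1]
width: 0.0376
gripper_force: 0.0
```

```bash
python3 - <<'E'
from h import *
from scipy.spatial.transform import Rotation as R
np.set_printoptions(precision=4,suppress=True)
s=arm.get_state();print(s['position'],R.from_quat(s['tool_rot']).as_matrix()[:,1],s['width'],s['time'])
grab('wrist','w1.png')
for p in((.4915,.2502,.176),(.4915,.2502,.122)):print(proj('w1.png',p))
E
```

```text
[0.493  0.2492 0.2612] [-0.0009  1.     -0.0001] 0.0376374647414835 1.15
[320.5788 241.024 ]
[320.6269 222.9792]
```

View pics/w1.png

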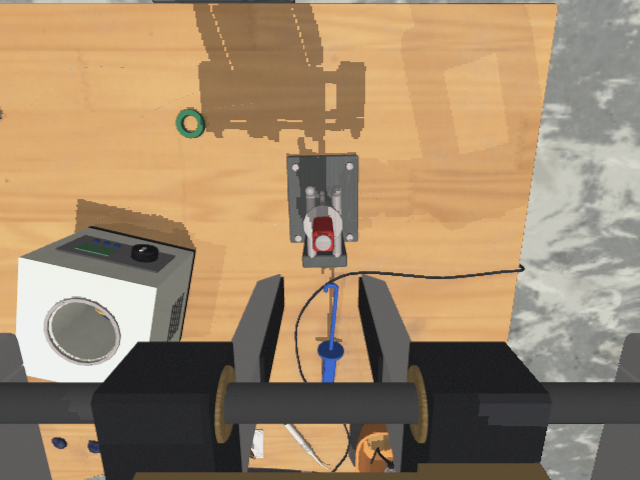

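The handle top is at (323,242) against a predicted (320.6,241), so it agrees within about 1.5 mm and is aligned. Descending and gripping.

>>> {"op": "play_rows", "data": {"commands": [{"grip":0.2,"delta_pos":[-1.5,1.3,-20],"twist":[0,0,0]},{"grip":0.2,"delta_pos":[0,0,-25],"twist":[0,0,0]},{"grip":0.2,"delta_pos":[0,0,-25],"twist":[0,0,0]},{"grip":0.2,"delta_pos":[0,0,-25],"twist":[0,0,0]},{"grip":0.2,"delta_pos":[0,0,-20],"twist":[0,0,0]},{"grip":0.2,"delta_pos":[0,0,-9],"twist":[0,0,0]},{"grip":0.4,"delta_pos":[0,0,0],"twist":[0,0,0]},{"grip":1,"delta_pos":[0,0,0],"twist":[0,0,0]},{"grip":1,"delta_pos":[0,0,0],"twist":[0,0,0]},{"grip":1,"delta_pos":[0,0,0],"twist":[0,0,0]},{"grip":1,"delta_pos":[0,0,0],"twist":[0,0,0]},{"grip":1,"delta_pos":[0,0,0],"twist":[0,0,0]}], "newtons": 40}}

```text
time: 2.2
position: [0.4919, 0.2526, 0.1392]
tool_rot: [0.0, 1.0, 0.001, 0.002]
ft_force: [-1.0, -0.2, 3.7]
width: 0.0156
gripper_force: 40.0
```

>>> {"op": "play_rows", "data": {"commands": [{"grip":1,"delta_pos":[0,0,3],"twist":[0,0,0]},{"grip":1,"delta_pos":[0,0,6],"twist":[0,0,0]},{"grip":1,"delta_pos":[0,0,6],"twist":[0,0,0]},{"grip":1,"delta_pos":[0,0,0],"twist":[0,0,0]},{"grip":1,"delta_pos":[0,0,0],"twist":[0,0,0]}]}}

```text
time: 2.62
position: [0.4911, 0.2523, 0.1531]
tool_rot: [0.0, 1.0, 0.0, 0.001]
ft_force: [-0.0, -0.3, -1.8]
width: 0.0154
gripper_force: 40.0
```

```bash
python3 - <<'E'
from h import *
t=grab('top','t2.png')[:,:,::-1];s=grab('side','s2.png')[:,:,::-1]
st=arm.get_state();print(st['position'],st['ft_force'],st['torque'])
def c(im,x,y,w,h): return cv2.resize(im[y:y+h,x:x+w],(400,600),interpolation=cv2.INTER_CUBIC)
cv2.imwrite('pics/m2.png',np.hstack([c(t,150,230,100,150),c(s,180,130,100,150)]))
E
```

```text
[0.4905385  0.25210624 0.15233746] [ 0.08829065 -0.0116547  -0.39503249] [-0.01484188  0.02369898  0.00743943]
```

View pics/m2.png

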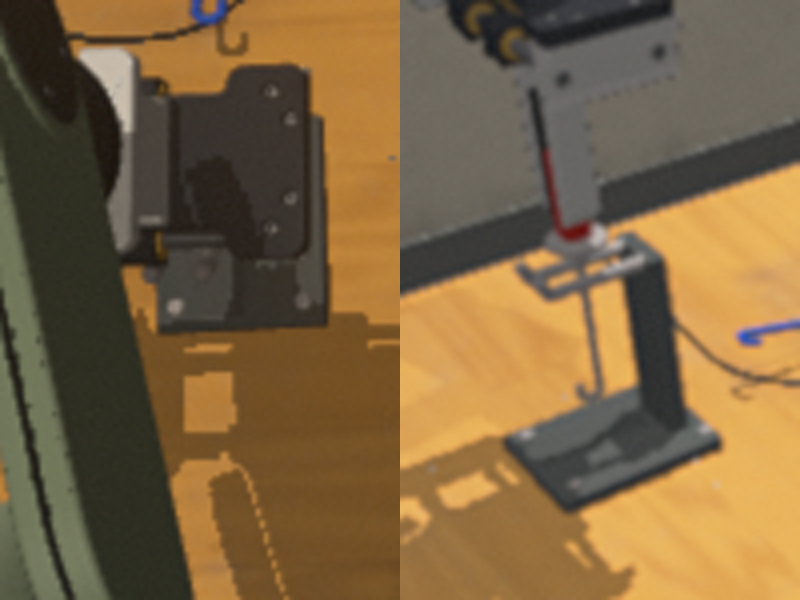

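The side view shows the hook gripped upright with its collar clear of the prongs and the J hanging free, bottom at about (228,230). I'll check the in-hand offset.

```bash
python3 - <<'E'
from h import *
np.set_printoptions(precision=4,suppress=True)
S='s2.png'
for z in(.131,.134,.137,.140):
  o=np.array([.4905,.252,z]);print(z,'collar under/top c',proj(S,o),proj(S,o+[0,0,.004]),'saddle-bottom',proj(S,o+[-.006,0,-.0975]),'tip',proj(S,o+[-.012,0,-.0845]),'shank -60',proj(S,o-[0,0,.06]))
im=cv2.imread('pics/s2.png')[180:240,205:250]
cv2.imwrite('pics/m3.png',cv2.resize(im,None,fx=10,fy=10,interpolation=cv2.INTER_CUBIC))
E
```

```text
0.131 collar under/top c [224.2832 192.0675] [224.0043 190.4157] saddle-bottom [228.2615 230.9128] tip [224.9704 227.0262] shank -60 [228.3099 215.9136]
0.134 collar under/top c [224.0742 190.8294] [223.7942 189.1716] saddle-bottom [228.0705 229.808 ] tip [224.7716 225.9032] shank -60 [228.1154 214.7613]
0.137 collar under/top c [223.8643 189.5868] [223.5833 187.9229] saddle-bottom [227.8789 228.6995] tip [224.5722 224.7763] shank -60 [227.9201 213.6049]
0.14 collar under/top c [223.6537 188.3396] [223.3717 186.6696] saddle-bottom [227.6865 227.5871] tip [224.372  223.6454] shank -60 [227.7241 212.4443]
```

View pics/m3.png

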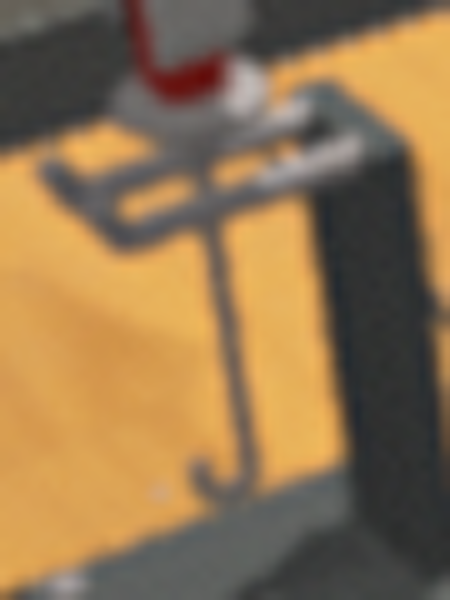

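>>> {"op": "play_rows", "data": {"commands": [{"grip":1,"delta_pos":[0,0,15],"twist":[0,0,0]},{"grip":1,"delta_pos":[0,0,25],"twist":[0,0,0]},{"grip":1,"delta_pos":[0,0,30],"twist":[0,0,0]},{"grip":1,"delta_pos":[0,0,30],"twist":[0,0,0]},{"grip":1,"delta_pos":[0,0,12],"twist":[0,0,0]},{"grip":1,"delta_pos":[9,-18,0],"twist":[0,0,-1.2]},{"grip":1,"delta_pos":[18,-33,0],"twist":[0,0,-2.5]},{"grip":1,"delta_pos":[20,-36,0],"twist":[0,0,-3]},{"grip":1,"delta_pos":[20,-37,0],"twist":[0,0,-3]},{"grip":1,"delta_pos":[20,-37,0],"twist":[0,0,-3]},{"grip":1,"delta_pos":[20,-37,0],"twist":[0,0,-3]},{"grip":1,"delta_pos":[15,-28,0],"twist":[0,0,-1.5]}]}}

```text
time: 3.72
position: [0.6127, 0.0241, 0.2629]
tool_rot: [0.151, 0.988, -0.0, -0.001]
ft_force: [0.4, -0.1, -0.7]
width: 0.0155
gripper_force: 40.0
```

>>> {"op": "play_rows", "data": {"commands": [{"grip":1,"delta_pos":[7.5,-12.5,0],"twist":[0,0,0]},{"grip":1,"delta_pos":[0,0,0],"twist":[0,0,0]},{"grip":1,"delta_pos":[0,0,0],"twist":[0,0,0]},{"grip":1,"delta_pos":[0,0,0],"twist":[0,0,0]}]}}

```text
time: 4.05
position: [0.6188, 0.0162, 0.2638]
tool_rot: [0.149, 0.989, 0.0, -0.001]
ft_force: [0.7, 0.1, -0.5]
width: 0.0157
gripper_force: 40.0
```

```bash
python3 - <<'E'
from h import *
from scipy.spatial.transform import Rotation as R
np.set_printoptions(precision=4,suppress=True)
s=arm.get_state();print(s['position'],R.from_quat(s['tool_rot']).as_matrix(),s['ft_force'])
t=grab('top','t3.png')[:,:,::-1];w=grab('wrist','w3.png')[:,:,::-1];sd=grab('side','s3.png')[:,:,::-1]
for f in('t3.png','w3.png'):print(proj(f,(.599,.02,.077)),proj(f,s['position']-[0,0,.1105]))
cv2.imwrite('pics/m4.png',np.hstack([cv2.resize(w,(400,300)),cv2.resize(t[160:280,250:410],(400,300))]))
cv2.imwrite('pics/m4.png',np.vstack([cv2.imread('pics/m4.png'),np.hstack([cv2.resize(w[160:280,240:400],(400,300)),cv2.resize(sd[160:280,260:420],(400,300))])]))
E
```

```text
[0.6188 0.0162 0.2638] [[-0.9557  0.2943 -0.0016]
 [ 0.2943  0.9557  0.0011]
 [ 0.0018  0.0006 -1.    ]] [ 0.664   0.1375 -0.459 ]
[329.5585 219.0722] [330.5995 198.6872]
[316.9737 192.8612] [318.9459 234.172 ]
```

View pics/m4.png

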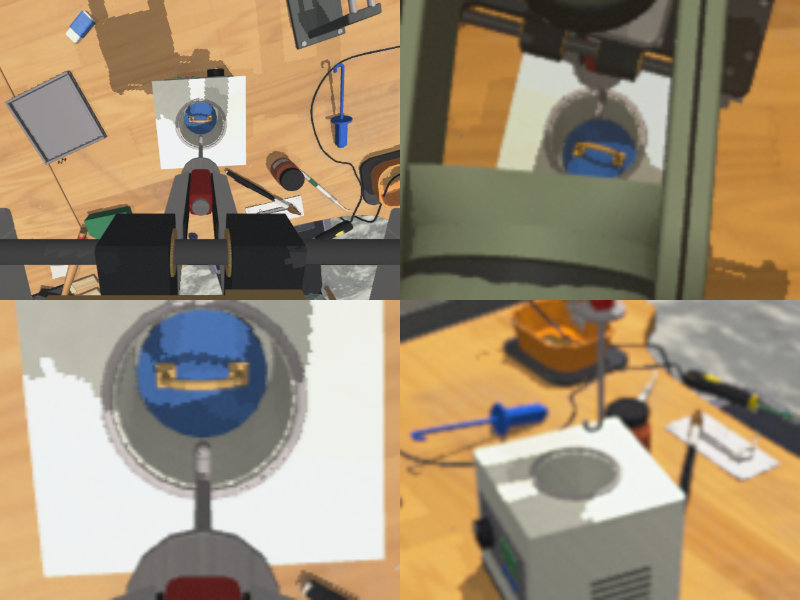

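Wrist crop: the bail bar centre is at about (321.6,192.8), nearly parallel to the finger line, and the J's tip is at about (321,217), in line laterally. The bail's along-axis position matches the prediction, so I'll check the along-axis distance by calculation.

```bash
python3 - <<'E'
from h import *
np.set_printoptions(precision=4,suppress=True)
p=np.array([.6188,.0162,.2638]);x=np.array([.955,-.295,0]);y=np.array([.295,.955,0]);B=np.array([.599,.02,.077])
f='w3.png'
for dz in(-.018,-.020):
  o=p+[0,0,dz]
  for dx in(0,.001): print(dz,dx,'tip top',proj(f,o+x*(dx-.012)+[0,0,-.0845]),'tip front',proj(f,o+x*(dx-.0145)+[0,0,-.087]),'J bottom back',proj(f,o+x*(dx)+[0,0,-.0975]),'collar top front',proj(f,o+x*(dx-.017)+[0,0,.004]))
print('bail',proj(f,B),proj(f,B+.003*x),proj(f,B+.003*y))
im=cv2.imread('pics/w3.png');h=cv2.cvtColor(im,cv2.COLOR_BGR2HSV)
m=(h[...,0]>10)&(h[...,0]<30)&(h[...,1]>90);m[:170]=0;m[215:]=0;m[:,:290]=0;m[:,350:]=0
v,u=np.nonzero(m);print('brass',u.min(),u.max(),v.min(),v.max())
for r in range(v.min(),v.max()+1):
  q=u[v==r]; print(r,q.min() if len(q) else 0,q.max() if len(q) else 0,len(q))
# model bail outline
for l in(-.015,0,.015):
  z=.047+.013+.015*np.sqrt(max(0,1-(l/.015)**2))
  print(l,proj(f,[*(B+l*y)[:2],z]), proj(f,[*(B+l*y)[:2],.047]))
E
```

```text
-0.018 0 tip top [318.9074 221.6964] tip front [318.9218 217.7231] J bottom back [318.9728 232.4805] collar top front [318.2121 251.9794]
-0.018 0.001 tip top [318.9072 222.9815] tip front [318.9215 219.0043] J bottom back [318.9725 233.6895] collar top front [318.2127 253.7713]
-0.02 0 tip top [318.9184 221.0756] tip front [318.9326 217.132 ] J bottom back [318.9828 231.824 ] collar top front [318.2342 250.8113]
-0.02 0.001 tip top [318.9182 222.3527] tip front [318.9323 218.4054] J bottom back [318.9825 233.0259] collar top front [318.2348 252.5879]
bail [316.9737 192.8612] [316.9775 195.9504] [320.0913 192.8657]
brass 302 338 185 195
185 304 338 12
186 302 338 15
187 303 338 14
188 303 338 14
189 303 338 14
190 303 338 14
191 303 338 15
192 303 338 33
193 303 338 36
194 303 333 31
195 314 326 13
-0.015 [302.2012 190.07  ] [302.7799 188.1065]
0 [316.9924 192.5227] [317.235  188.1274]
0.015 [332.0507 190.113 ] [331.6889 188.1483]
```

Aligned laterally to about 0.5 mm, with the hook about 19.4 mm from the bail along its axis. I'll back off 2.5 mm and go down.

>>> {"op": "play_rows", "data": {"commands": [{"grip":1,"delta_pos":[2.4,-0.7,0],"twist":[0,0,0]},{"grip":1,"delta_pos":[0,0,-10],"twist":[0,0,0]},{"grip":1,"delta_pos":[0,0,-12],"twist":[0,0,0]},{"grip":1,"delta_pos":[0,0,-12],"twist":[0,0,0]},{"grip":1,"delta_pos":[0,0,-12],"twist":[0,0,0]},{"grip":1,"delta_pos":[0,0,-12],"twist":[0,0,0]},{"grip":1,"delta_pos":[0,0,0],"twist":[0,0,0]},{"grip":1,"delta_pos":[0,0,0],"twist":[0,0,0]},{"grip":1,"delta_pos":[0,0,0],"twist":[0,0,0]}]}}

```text
time: 4.95
position: [0.6222, 0.0139, 0.2065]
tool_rot: [0.15, 0.989, 0.0, 0.0]
ft_force: [-0.3, 0.1, -0.8]
width: 0.0156
gripper_force: 40.0
```

```bash
python3 - <<'E'
from h import *
np.set_printoptions(precision=4,suppress=True)
s=arm.get_state();p=s['position'];print(p,s['ft_force'])
w=grab('wrist','w4.png')
f='w4.png';x=np.array([.955,-.295,0]);o=p-[0,0,.0185]
print('tip front',proj(f,o-x*.0145-[0,0,.087]),'Jback',proj(f,o+x*.0025-[0,0,.09]))
print('bail',proj(f,(.599,.02,.077)))
c=w[150:270,240:400,::-1]
cv2.imwrite('pics/m5.png',cv2.resize(c,(800,600),interpolation=cv2.INTER_CUBIC))
E
```

```text
[0.6222 0.0139 0.2065] [-0.3345  0.1431 -0.8247]
tip front [319.2801 217.4052] Jback [319.3351 237.7712]
bail [318.1364 199.313 ]
```

View pics/m5.png

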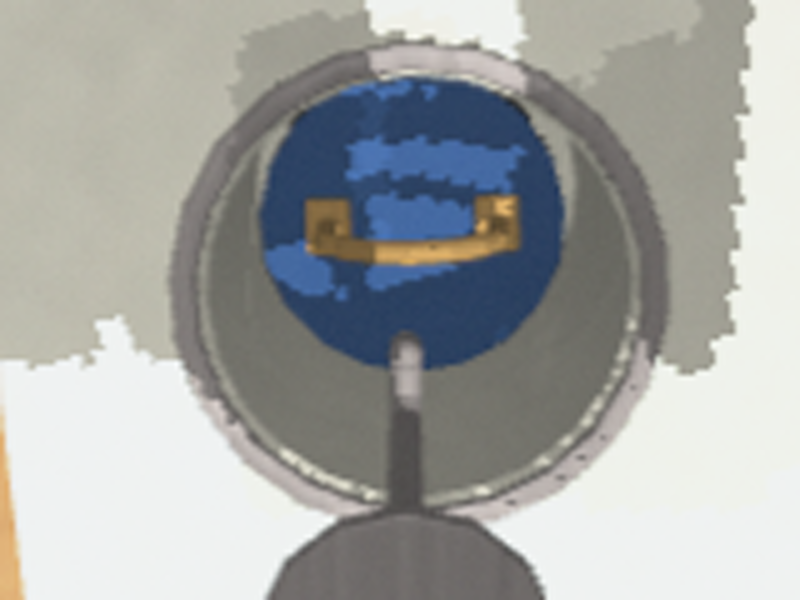

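The J's tip is at about (321.4,217) and the bail bar at about (322,200), laterally aligned and clear in front. I'll shift 2.5 mm forward for wall clearance, go down below the bail, slide in, and check forces.

>>> {"op": "play_rows", "data": {"commands": [{"grip":1,"delta_pos":[-2.4,0.7,0],"twist":[0,0,0]},{"grip":1,"delta_pos":[0,0,-8],"twist":[0,0,0]},{"grip":1,"delta_pos":[0,0,-8],"twist":[0,0,0]},{"grip":1,"delta_pos":[0,0,-8],"twist":[0,0,0]},{"grip":1,"delta_pos":[0,0,-8],"twist":[0,0,0]},{"grip":1,"delta_pos":[0,0,-4],"twist":[0,0,0]},{"grip":1,"delta_pos":[0,0,0],"twist":[0,0,0]},{"grip":1,"delta_pos":[0,0,0],"twist":[0,0,0]},{"grip":1,"delta_pos":[0,0,0],"twist":[0,0,0]}]}}

```text
time: 5.75
position: [0.6199, 0.0147, 0.1707]
tool_rot: [0.15, 0.989, -0.0, 0.0]
ft_force: [1.2, 0.3, 1.0]
width: 0.0157
gripper_force: 40.0
```

>>> {"op": "play_rows", "data": {"commands": [{"grip":1,"delta_pos":[-2.9,0.9,0],"twist":[0,0,0]},{"grip":1,"delta_pos":[-2.9,0.9,0],"twist":[0,0,0]},{"grip":1,"delta_pos":[-2.9,0.9,0],"twist":[0,0,0]},{"grip":1,"delta_pos":[-2.9,0.9,0],"twist":[0,0,0]},{"grip":1,"delta_pos":[-2.9,0.9,0],"twist":[0,0,0]},{"grip":1,"delta_pos":[0,0,0],"twist":[0,0,0]},{"grip":1,"delta_pos":[0,0,0],"twist":[0,0,0]},{"grip":1,"delta_pos":[0,0,0],"twist":[0,0,0]}]}}

```text
time: 6.42
position: [0.6051, 0.0192, 0.1706]
tool_rot: [0.15, 0.989, 0.0, 0.0]
ft_force: [-0.1, 0.4, -0.7]
width: 0.0159
gripper_force: 40.0
```

>>> {"op": "play_rows", "data": {"commands": [{"grip":1,"delta_pos":[0,0,4],"twist":[0,0,0]},{"grip":1,"delta_pos":[0,0,4],"twist":[0,0,0]},{"grip":1,"delta_pos":[0,0,4],"twist":[0,0,0]},{"grip":1,"delta_pos":[0,0,4],"twist":[0,0,0]},{"grip":1,"delta_pos":[0,0,4],"twist":[0,0,0]},{"grip":1,"delta_pos":[0,0,4],"twist":[0,0,0]},{"grip":1,"delta_pos":[0,0,4],"twist":[0,0,0]},{"grip":1,"delta_pos":[0,0,0],"twist":[0,0,0]},{"grip":1,"delta_pos":[0,0,0],"twist":[0,0,0]},{"grip":1,"delta_pos":[0,0,0],"twist":[0,0,0]}]}}

```text
time: 7.25
position: [0.605, 0.0192, 0.1982]
tool_rot: [0.15, 0.989, -0.0, -0.0]
ft_force: [-0.1, -0.1, -2.0]
width: 0.0159
gripper_force: 40.0
```

```bash
python3 - <<'E'
from h import *
np.set_printoptions(precision=4,suppress=True)
s=arm.get_state();print(s['position'],s['ft_force'],s['torque'])
f='w5.png';w=grab('wrist',f)
def seg(f):
  h=cv2.cvtColor(cv2.imread('pics/'+f),cv2.COLOR_BGR2HSV)
  for n,a,b,sat in(('brass',14,28,110),('blue',105,120,130)):
    m=((h[...,0]>=a)&(h[...,0]<=b)&(h[...,1]>sat)).astype('uint8');m[:150]=0;m[240:]=0;m[:,:280]=0;m[:,365:]=0
    v,u=np.nonzero(m);print(f,n,len(u),u.min(),u.max(),v.min(),v.max())
seg('w4.png');seg(f)
for z in(.077,.091):print(proj(f,(.5995,.0215,z)))
E
```

```text
[0.605  0.0192 0.1982] [-0.0646 -0.1194 -1.9827] [-0.0143 -0.0446  0.0271]
w4.png brass 255 302 342 189 202
w4.png blue 2210 293 351 166 223
w5.png brass 310 299 343 215 230
w5.png blue 1901 290 352 193 239
[320.128  223.4664]
[320.0981 227.8493]
```

The force rose by about 1.3 N and the lid looks larger in the wrist view, so the canister is caught. Lifting it out.

>>> {"op": "play_rows", "data": {"commands": [{"grip":1,"delta_pos":[0,0,4],"twist":[0,0,0]},{"grip":1,"delta_pos":[0,0,8],"twist":[0,0,0]},{"grip":1,"delta_pos":[0,0,12],"twist":[0,0,0]},{"grip":1,"delta_pos":[0,0,14],"twist":[0,0,0]},{"grip":1,"delta_pos":[0,0,15],"twist":[0,0,0]},{"grip":1,"delta_pos":[0,0,15],"twist":[0,0,0]},{"grip":1,"delta_pos":[0,0,15],"twist":[0,0,0]},{"grip":1,"delta_pos":[0,0,14],"twist":[0,0,0]},{"grip":1,"delta_pos":[0,0,12],"twist":[0,0,0]},{"grip":1,"delta_pos":[0,0,8],"twist":[0,0,0]},{"grip":1,"delta_pos":[0,0,4],"twist":[0,0,0]},{"grip":1,"delta_pos":[0,0,0],"twist":[0,0,0]}]}}

```text
time: 8.3
position: [0.6056, 0.0191, 0.321]
tool_rot: [0.15, 0.989, 0.0, 0.001]
ft_force: [-0.2, -0.6, -2.0]
width: 0.0159
gripper_force: 40.0
```

>>> {"op": "play_rows", "data": {"commands": [{"grip":1,"delta_pos":[0,0,0],"twist":[0,0,0]},{"grip":1,"delta_pos":[0,0,0],"twist":[0,0,0]}]}}

```text
time: 8.47
position: [0.6046, 0.0192, 0.3183]
tool_rot: [0.15, 0.989, -0.0, -0.001]
ft_force: [0.5, -0.6, -1.9]
width: 0.016
gripper_force: 40.0
```

```bash
python3 - <<'E'
from h import *
np.set_printoptions(precision=4,suppress=True)
s=arm.get_state();print(s['position'],s['ft_force'],s['torque'])
grab('side','s6.png')
print([atz('top0.png',p,.014)[:2] for p in((426,229),(495,220),(505,289),(436,297))])
p=s['position'];B=p-[.0057,-.0018,.111];print(B,'bail px',proj('s6.png',B),'underside',proj('s6.png',B-[0,0,.058]),'lid',proj('s6.png',B-[0,0,.026]))
h=cv2.cvtColor(cv2.imread('pics/s6.png'),cv2.COLOR_BGR2HSV)
m=(h[...,0]>=105)&(h[...,0]<=120)&(h[...,1]>130)
n,l,st,c=cv2.connectedComponentsWithStats(m.astype('uint8'))
print([ (st[i].tolist(),c[i].round(1)) for i in range(1,n) if st[i,4]>40])
E
```

```text
[0.6046 0.0192 0.3183] [ 0.5498 -0.555  -1.9009] [-0.0184 -0.033  -0.0204]
[array([ 0.5865, -0.1611]), array([ 0.5998, -0.2923]), array([ 0.469 , -0.3015]), array([ 0.4578, -0.1729])]
[0.5989 0.021  0.2073] bail px [330.133  186.7981] underside [330.4737 214.1269] lid [330.2892 199.3257]
[([296, 193, 50, 21, 375], array([320.7, 202.7])), ([474, 271, 8, 7, 41], array([477.5, 273.7])), ([476, 281, 8, 8, 43], array([480.1, 284.5])), ([275, 357, 22, 17, 233], array([284.9, 364.7]))]
```

>>> {"op": "play_rows", "data": {"commands": [{"grip":1,"delta_pos":[-0.6,-2,0],"twist":[0,0,0]},{"grip":1,"delta_pos":[-1.4,-5,0],"twist":[0,0,0]},{"grip":1,"delta_pos":[-2.2,-8,0],"twist":[0,0,0]},{"grip":1,"delta_pos":[-3.1,-11,0],"twist":[0,0,0]},{"grip":1,"delta_pos":[-3.6,-13,0],"twist":[0,0,0]},{"grip":1,"delta_pos":[-3.9,-14,0],"twist":[0,0,0]},{"grip":1,"delta_pos":[-3.9,-14,0],"twist":[0,0,0]},{"grip":1,"delta_pos":[-3.9,-14,0],"twist":[0,0,0]},{"grip":1,"delta_pos":[-3.9,-14,0],"twist":[0,0,0]},{"grip":1,"delta_pos":[-3.9,-14,0],"twist":[0,0,0]},{"grip":1,"delta_pos":[-3.9,-14,0],"twist":[0,0,0]},{"grip":1,"delta_pos":[-3.9,-14,0],"twist":[0,0,0]}]}}

```text
time: 9.52
position: [0.5662, -0.1199, 0.3196]
tool_rot: [0.15, 0.989, -0.0, 0.0]
ft_force: [-0.0, -0.4, -2.5]
width: 0.0157
gripper_force: 40.0
```

>>> {"op": "play_rows", "data": {"commands": [{"grip":1,"delta_pos":[-3.9,-14,0],"twist":[0,0,0]},{"grip":1,"delta_pos":[-3.9,-14,0],"twist":[0,0,0]},{"grip":1,"delta_pos":[-3.9,-14,0],"twist":[0,0,0]},{"grip":1,"delta_pos":[-3.9,-14,0],"twist":[0,0,0]},{"grip":1,"delta_pos":[-3.9,-14,0],"twist":[0,0,0]},{"grip":1,"delta_pos":[-3.6,-13,0],"twist":[0,0,0]},{"grip":1,"delta_pos":[-3.1,-11,0],"twist":[0,0,0]},{"grip":1,"delta_pos":[-2.5,-9,0],"twist":[0,0,0]},{"grip":1,"delta_pos":[-2,-7,0],"twist":[0,0,0]},{"grip":1,"delta_pos":[-1.1,-4,0],"twist":[0,0,0]},{"grip":1,"delta_pos":[-0.6,-2,0],"twist":[0,0,0]},{"grip":1,"delta_pos":[0,0,0],"twist":[0,0,0]}]}}

```text
time: 10.52
position: [0.5345, -0.2339, 0.3194]
tool_rot: [0.15, 0.989, 0.0, -0.0]
ft_force: [-0.1, 0.5, -1.4]
width: 0.0163
gripper_force: 40.0
```

>>> {"op": "play_rows", "data": {"commands": [{"grip":1,"delta_pos":[0,0,-3],"twist":[0,0,0]},{"grip":1,"delta_pos":[0,0,-7],"twist":[0,0,0]},{"grip":1,"delta_pos":[0,0,-11],"twist":[0,0,0]},{"grip":1,"delta_pos":[0,0,-14],"twist":[0,0,0]},{"grip":1,"delta_pos":[0,0,-15],"twist":[0,0,0]},{"grip":1,"delta_pos":[0,0,-15],"twist":[0,0,0]},{"grip":1,"delta_pos":[0,0,-15],"twist":[0,0,0]},{"grip":1,"delta_pos":[0,0,-15],"twist":[0,0,0]},{"grip":1,"delta_pos":[0,0,-14],"twist":[0,0,0]},{"grip":1,"delta_pos":[0,0,-11],"twist":[0,0,0]},{"grip":1,"delta_pos":[0,0,-7],"twist":[0,0,0]},{"grip":1,"delta_pos":[0,0,-4],"twist":[0,0,0]}]}}

```text
time: 11.52
position: [0.5338, -0.2331, 0.1866]
tool_rot: [0.149, 0.989, 0.001, -0.001]
ft_force: [-0.1, 0.8, -2.5]
width: 0.0157
gripper_force: 40.0
```

>>> {"op": "play_rows", "data": {"commands": [{"grip":1,"delta_pos":[0,0,-2],"twist":[0,0,0]},{"grip":1,"delta_pos":[0,0,-2],"twist":[0,0,0]},{"grip":1,"delta_pos":[0,0,-2],"twist":[0,0,0]},{"grip":1,"delta_pos":[0,0,-1.5],"twist":[0,0,0]},{"grip":1,"delta_pos":[0,0,-1.5],"twist":[0,0,0]},{"grip":1,"delta_pos":[0,0,-1.5],"twist":[0,0,0]},{"grip":1,"delta_pos":[0,0,-1.5],"twist":[0,0,0]},{"grip":1,"delta_pos":[0,0,-1.5],"twist":[0,0,0]},{"grip":1,"delta_pos":[0,0,-1.5],"twist":[0,0,0]},{"grip":1,"delta_pos":[0,0,0],"twist":[0,0,0]},{"grip":1,"delta_pos":[0,0,0],"twist":[0,0,0]}]}}

```text
time: 12.43
position: [0.5345, -0.2338, 0.1734]
tool_rot: [0.15, 0.989, 0.0, -0.0]
ft_force: [0.7, -0.0, -2.8]
width: 0.0162
gripper_force: 40.0
```

>>> {"op": "play_rows", "data": {"commands": [{"grip":1,"delta_pos":[0,0,-1],"twist":[0,0,0]},{"grip":1,"delta_pos":[0,0,-1],"twist":[0,0,0]},{"grip":1,"delta_pos":[0,0,-1],"twist":[0,0,0]},{"grip":1,"delta_pos":[0,0,-1],"twist":[0,0,0]},{"grip":1,"delta_pos":[0,0,-1],"twist":[0,0,0]},{"grip":1,"delta_pos":[0,0,-1],"twist":[0,0,0]},{"grip":1,"delta_pos":[0,0,0],"twist":[0,0,0]},{"grip":1,"delta_pos":[0,0,0],"twist":[0,0,0]}]}}

```text
time: 13.1
position: [0.5346, -0.2338, 0.1674]
tool_rot: [0.15, 0.989, 0.0, 0.0]
ft_force: [0.2, -1.2, -0.4]
width: 0.0157
gripper_force: 40.0
```

```bash
python3 - <<'E'
from h import *
np.set_printoptions(precision=4,suppress=True)
for i in range(6):
  cams.grab_frame('wrist'); s=arm.get_state();print(s['position'],s['ft_force'])
E
```

```text
[ 0.5345 -0.2338  0.1675] [-0.2521  0.1634 -0.6288]
[ 0.5345 -0.2338  0.1675] [ 0.8964 -1.1085 -0.9689]
[ 0.5346 -0.2339  0.1675] [-0.0187  0.2065 -0.8337]
[ 0.5345 -0.2338  0.1675] [ 0.4913  0.7779 -1.427 ]
[ 0.5346 -0.2338  0.1675] [-1.0347 -0.1822 -1.0438]
[ 0.5345 -0.2338  0.1675] [ 0.6278  0.1318 -1.2531]
```

Load is off (about -1 N, hook only). Lowering on to free the tip, then sliding out.

>>> {"op": "play_rows", "data": {"commands": [{"grip":1,"delta_pos":[0,0,-2],"twist":[0,0,0]},{"grip":1,"delta_pos":[0,0,-2],"twist":[0,0,0]},{"grip":1,"delta_pos":[0,0,-2],"twist":[0,0,0]},{"grip":1,"delta_pos":[0,0,-2],"twist":[0,0,0]},{"grip":1,"delta_pos":[0,0,-1],"twist":[0,0,0]},{"grip":1,"delta_pos":[0,0,0],"twist":[0,0,0]},{"grip":1,"delta_pos":[0,0,0],"twist":[0,0,0]},{"grip":1,"delta_pos":[0,0,0],"twist":[0,0,0]}]}}

```text
time: 14.07
position: [0.5345, -0.2338, 0.1585]
tool_rot: [0.15, 0.989, 0.0, -0.0]
ft_force: [1.1, -0.1, -0.9]
width: 0.0154
gripper_force: 40.0
```

```bash
cat >> h.py <<'E'
def blue(f,x0,x1,y0,y1):
    h=cv2.cvtColor(cv2.imread('pics/'+f),cv2.COLOR_BGR2HSV)
    m=((h[...,0]>=105)&(h[...,0]<=120)&(h[...,1]>130)).astype('uint8'); k=np.zeros_like(m);k[y0:y1,x0:x1]=1
    n,l,st,c=cv2.connectedComponentsWithStats(m*k)
    return [(st[i].tolist(),c[i].round(1)) for i in range(1,n) if st[i,4]>60]
E
python3 - <<'E'
from h import *
np.set_printoptions(precision=4,suppress=True)
F=[]
for i in range(5):
  grab('wrist','w7.png'); s=arm.get_state();F.append(s['ft_force'])
print(s['position'],np.mean(F,0))
grab('side','s7.png')
print(blue('s7.png',330,450,250,420),blue('w7.png',220,420,80,320))
print('lid expected',proj('s7.png',(.528,-.232,.037)),proj('w7.png',(.528,-.232,.037)))
E
```

```text
[ 0.5345 -0.2338  0.1585] [ 0.3648 -0.6375 -0.7602]
[([376, 347, 34, 26, 506], array([392.3, 361. ]))] [([289, 192, 66, 61, 2477], array([321.2, 220.5]))]
lid expected [392.0986 358.4332] [319.1712 222.2913]
```

>>> {"op": "play_rows", "data": {"commands": [{"grip":1,"delta_pos":[2,-0.6,0],"twist":[0,0,0]},{"grip":1,"delta_pos":[2,-0.6,0],"twist":[0,0,0]},{"grip":1,"delta_pos":[2,-0.6,0],"twist":[0,0,0]},{"grip":1,"delta_pos":[2,-0.6,0],"twist":[0,0,0]},{"grip":1,"delta_pos":[2,-0.6,0],"twist":[0,0,0]},{"grip":1,"delta_pos":[3,-0.9,0],"twist":[0,0,0]},{"grip":1,"delta_pos":[3,-0.9,0],"twist":[0,0,0]},{"grip":1,"delta_pos":[3,-0.9,0],"twist":[0,0,0]},{"grip":1,"delta_pos":[3,-0.9,0],"twist":[0,0,0]},{"grip":1,"delta_pos":[0,0,0],"twist":[0,0,0]},{"grip":1,"delta_pos":[0,0,0],"twist":[0,0,0]}]}}

```text
time: 15.28
position: [0.5566, -0.2404, 0.1584]
tool_rot: [0.15, 0.989, 0.0, -0.0]
ft_force: [-0.3, 0.1, -0.9]
width: 0.016
gripper_force: 40.0
```

```bash
python3 - <<'E'
from h import *
np.set_printoptions(precision=4,suppress=True)
F=[]
for i in range(4):
  grab('wrist','w8.png'); s=arm.get_state();F.append(s['ft_force'])
print(s['position'],np.mean(F,0))
grab('side','s8.png')
print(blue('s8.png',330,450,250,420),blue('w8.png',220,420,80,320))
print('lid expected',proj('s8.png',(.528,-.232,.037)),proj('w8.png',(.528,-.232,.037)))
E
```

```text
[ 0.5564 -0.2403  0.1584] [ 0.01   -0.076  -1.1327]
[([376, 346, 34, 27, 519], array([391.8, 360.6]))] [([288, 162, 67, 67, 2911], array([320.9, 194. ]))]
lid expected [392.0986 358.4332] [318.8289 194.2766]
```

The hook is clear and the canister hasn't moved. Raising, then returning to the rack.

>>> {"op": "play_rows", "data": {"commands": [{"grip":1,"delta_pos":[0,0,8],"twist":[0,0,0]},{"grip":1,"delta_pos":[0,0,20],"twist":[0,0,0]},{"grip":1,"delta_pos":[0,0,30],"twist":[0,0,0]},{"grip":1,"delta_pos":[0,0,32],"twist":[0,0,0]},{"grip":1,"delta_pos":[0,0,30],"twist":[0,0,0]},{"grip":1,"delta_pos":[0,11,12],"twist":[0,0,0]},{"grip":1,"delta_pos":[-4,25,0],"twist":[0,0,0.9]},{"grip":1,"delta_pos":[-4,30,0],"twist":[0,0,1.1]},{"grip":1,"delta_pos":[-4,30,0],"twist":[0,0,1.1]},{"grip":1,"delta_pos":[-4,30,0],"twist":[0,0,1.1]},{"grip":1,"delta_pos":[-4,30,0],"twist":[0,0,1.1]},{"grip":1,"delta_pos":[-4,30,0],"twist":[0,0,1.1]}]}}

```text
time: 16.53
position: [0.5314, -0.0521, 0.2899]
tool_rot: [0.094, 0.996, 0.0, -0.001]
ft_force: [0.9, 1.0, -1.6]
width: 0.0159
gripper_force: 40.0
```

>>> {"op": "play_rows", "data": {"commands": [{"grip":1,"delta_pos":[-4,30,0],"twist":[0,0,1.1]},{"grip":1,"delta_pos":[-4,30,0],"twist":[0,0,1.1]},{"grip":1,"delta_pos":[-4,30,0],"twist":[0,0,1.1]},{"grip":1,"delta_pos":[-4,30,0],"twist":[0,0,1.1]},{"grip":1,"delta_pos":[-4,30,0],"twist":[0,0,1.1]},{"grip":1,"delta_pos":[-4,30,0],"twist":[0,0,1.1]},{"grip":1,"delta_pos":[-4,30,0],"twist":[0,0,1.1]},{"grip":1,"delta_pos":[-4,30,0],"twist":[0,0,1.1]},{"grip":1,"delta_pos":[-4,30,0],"twist":[0,0,1.1]},{"grip":1,"delta_pos":[-5,25,0],"twist":[0,0,0.9]},{"grip":1,"delta_pos":[0,10,0],"twist":[0,0,0]},{"grip":1,"delta_pos":[0,0,0],"twist":[0,0,0]}]}}

```text
time: 17.53
position: [0.4903, 0.2528, 0.2899]
tool_rot: [-0.002, 1.0, 0.0, -0.001]
ft_force: [0.2, -0.3, -0.8]
width: 0.0154
gripper_force: 40.0
```

>>> {"op": "play_rows", "data": {"commands": [{"grip":1,"delta_pos":[0,0,0],"twist":[0,0,0.5]},{"grip":1,"delta_pos":[0,0,0],"twist":[0,0,0]},{"grip":1,"delta_pos":[0,0,0],"twist":[0,0,0]}]}}

```text
time: 17.78
position: [0.4918, 0.2493, 0.2904]
tool_rot: [-0.003, 1.0, -0.0, -0.0]
ft_force: [-0.1, -0.8, -0.8]
width: 0.0156
gripper_force: 40.0
```

```bash
python3 - <<'E'
from h import *
np.set_printoptions(precision=4,suppress=True)
for i in range(4): grab('side','s9.png'); s=arm.get_state();print(s['position'],s['tool_rot'])
E
```

```text
[0.4919 0.2493 0.2904] [-0.0033  1.     -0.0002 -0.    ]
[0.4919 0.2494 0.2905] [-0.0033  1.     -0.0001  0.    ]
[0.4918 0.2495 0.2905] [-0.0034  1.     -0.0001  0.    ]
[0.4918 0.2497 0.2905] [-0.0035  1.     -0.      0.0001]
```

>>> {"op": "play_rows", "data": {"commands": [{"grip":1,"delta_pos":[-0.5,0,-15],"twist":[0,0,-0.4]},{"grip":1,"delta_pos":[0,0,-20],"twist":[0,0,0]},{"grip":1,"delta_pos":[0,0,-15],"twist":[0,0,0]},{"grip":1,"delta_pos":[0,0,-8],"twist":[0,0,0]},{"grip":1,"delta_pos":[0,0,-8],"twist":[0,0,0]},{"grip":1,"delta_pos":[0,0,-8],"twist":[0,0,0]},{"grip":1,"delta_pos":[0,0,0],"twist":[0,0,0]}]}}

```text
time: 18.57
position: [0.4903, 0.2502, 0.215]
tool_rot: [-0.001, 1.0, -0.0, -0.001]
ft_force: [-0.3, 0.3, -1.2]
width: 0.0161
gripper_force: 40.0
```

>>> {"op": "play_rows", "data": {"commands": [{"grip":1,"delta_pos":[0,0,-10],"twist":[0,0,0]},{"grip":1,"delta_pos":[0,0,-12],"twist":[0,0,0]},{"grip":1,"delta_pos":[0,0,-12],"twist":[0,0,0]},{"grip":1,"delta_pos":[0,0,-12],"twist":[0,0,0]},{"grip":1,"delta_pos":[0,0,-10],"twist":[0,0,0]},{"grip":1,"delta_pos":[0,0,-8],"twist":[0,0,0]},{"grip":1,"delta_pos":[0,0,-5],"twist":[0,0,0]},{"grip":1,"delta_pos":[0,0,0],"twist":[0,0,0]},{"grip":1,"delta_pos":[0,0,0],"twist":[0,0,0]},{"grip":1,"delta_pos":[0,0,0],"twist":[0,0,0]}]}}

```text
time: 19.4
position: [0.4916, 0.2508, 0.1481]
tool_rot: [-0.001, 1.0, 0.0, 0.001]
ft_force: [0.1, -0.1, -1.7]
width: 0.0158
gripper_force: 40.0
```

```bash
python3 - <<'E'
from h import *
np.set_printoptions(precision=4,suppress=True)
F=[]
for i in range(5): grab('side','s10.png'); s=arm.get_state();F.append(s['ft_force'])
print(s['position'],s['tool_rot'],np.mean(F,0))
E
```

```text
[0.4914 0.2507 0.148 ] [-0.0008  1.      0.0002  0.0005] [-0.0173  0.1543 -1.0907]
```

>>> {"op": "play_rows", "data": {"commands": [{"grip":1,"delta_pos":[0,0,-2],"twist":[0,0,0]},{"grip":1,"delta_pos":[0,0,-2],"twist":[0,0,0]},{"grip":1,"delta_pos":[0,0,-1],"twist":[0,0,0]},{"grip":1,"delta_pos":[0,0,-1],"twist":[0,0,0]},{"grip":1,"delta_pos":[0,0,-1],"twist":[0,0,0]},{"grip":1,"delta_pos":[0,0,0],"twist":[0,0,0]},{"grip":1,"delta_pos":[0,0,0],"twist":[0,0,0]},{"grip":1,"delta_pos":[0,0,0],"twist":[0,0,0]}]}}

```text
time: 20.32
position: [0.4911, 0.2506, 0.1405]
tool_rot: [-0.001, 1.0, -0.0, 0.0]
ft_force: [0.4, 0.8, -0.4]
width: 0.0155
gripper_force: 40.0
```

```bash
python3 - <<'E'
from h import *
np.set_printoptions(precision=4,suppress=True)
F=[]
for i in range(5): grab('side','s11.png'); s=arm.get_state();F.append(s['ft_force'])
print(s['position'],s['tool_rot'],np.mean(F,0))
E
```

```text
[0.4911 0.2506 0.1405] [-0.0008  1.      0.      0.    ] [-0.147  -0.1392 -0.5903]
```

>>> {"op": "play_rows", "data": {"commands": [{"grip":1,"delta_pos":[0,0,-0.7],"twist":[0,0,0]},{"grip":1,"delta_pos":[0,0,-0.8],"twist":[0,0,0]},{"grip":1,"delta_pos":[0,0,0],"twist":[0,0,0]},{"grip":1,"delta_pos":[0,0,0],"twist":[0,0,0]}]}}

```text
time: 20.9
position: [0.4911, 0.2506, 0.1393]
tool_rot: [-0.001, 1.0, 0.0, 0.0]
ft_force: [-0.2, 0.6, 1.7]
width: 0.0159
gripper_force: 40.0
```

>>> {"op": "play_rows", "data": {"commands": [{"grip":1,"delta_pos":[0,0,-0.7],"twist":[0,0,0]},{"grip":1,"delta_pos":[0,0,-0.8],"twist":[0,0,0]},{"grip":1,"delta_pos":[0,0,0],"twist":[0,0,0]},{"grip":1,"delta_pos":[0,0,0],"twist":[0,0,0]}]}}

```text
time: 21.23
position: [0.4912, 0.2507, 0.1392]
tool_rot: [-0.001, 1.0, 0.0, 0.0]
ft_force: [-2.4, -0.3, 8.4]
width: 0.0155
gripper_force: 40.0
```

```bash
python3 - <<'E'
from h import *
np.set_printoptions(precision=4,suppress=True)
F=[]
for i in range(5): grab('side','s12.png'); s=arm.get_state();F.append(s['ft_force'])
print(s['position'],s['tool_rot'],np.mean(F,0))
E
```

```text
[0.4912 0.2506 0.1392] [-0.0009  1.     -0.      0.0003] [-3.1005 -1.7078  8.351 ]
```

Seated: contact at TCP 0.139, where I gripped it. I'll back off the 1.5 mm of preload, open gently, and rise.

>>> {"op": "play_rows", "data": {"commands": [{"grip":1,"delta_pos":[0,0,1.2],"twist":[0,0,0]},{"grip":1,"delta_pos":[0,0,0],"twist":[0,0,0]},{"grip":0.6,"delta_pos":[0,0,0],"twist":[0,0,0]},{"grip":0.3,"delta_pos":[0,0,0],"twist":[0,0,0]},{"grip":0.2,"delta_pos":[0,0,0],"twist":[0,0,0]},{"grip":0.2,"delta_pos":[0,0,0],"twist":[0,0,0]},{"grip":0.2,"delta_pos":[0,0,0],"twist":[0,0,0]},{"grip":0.2,"delta_pos":[0,0,0],"twist":[0,0,0]}]}}

```text
time: 22.15
position: [0.4909, 0.2505, 0.1384]
tool_rot: [-0.001, 1.0, -0.0, -0.0]
ft_force: [-0.0, -0.5, -0.4]
width: 0.0374
gripper_force: 0.0
```

>>> {"op": "play_rows", "data": {"commands": [{"grip":0.2,"delta_pos":[0,0,8],"twist":[0,0,0]},{"grip":0.2,"delta_pos":[0,0,15],"twist":[0,0,0]},{"grip":0.2,"delta_pos":[0,0,25],"twist":[0,0,0]},{"grip":0.2,"delta_pos":[0,0,30],"twist":[0,0,0]},{"grip":0.2,"delta_pos":[0,0,30],"twist":[0,0,0]},{"grip":0.2,"delta_pos":[0,0,20],"twist":[0,0,0]},{"grip":0.2,"delta_pos":[-25,25,0],"twist":[0,0,0]},{"grip":0.2,"delta_pos":[-25,30,0],"twist":[0,0,0]},{"grip":0.2,"delta_pos":[-25,30,0],"twist":[0,0,0]},{"grip":0.2,"delta_pos":[-25,30,0],"twist":[0,0,0]},{"grip":0.2,"delta_pos":[-25,30,0],"twist":[0,0,0]},{"grip":0.2,"delta_pos":[0,0,0],"twist":[0,0,0]}]}}

```text
time: 23.15
position: [0.3614, 0.4001, 0.2675]
tool_rot: [-0.004, 1.0, 0.002, -0.001]
ft_force: [0.0, -0.9, -0.3]
width: 0.0378
gripper_force: 0.0
```

```bash
python3 - <<'E'
from h import *
t=grab('top','t13.png')[:,:,::-1];s=grab('side','s13.png')[:,:,::-1]
print(arm.get_state()['position'],arm.get_state()['time'])
def c(im,x,y,w,h): return cv2.resize(im[y:y+h,x:x+w],(400,300),interpolation=cv2.INTER_CUBIC)
cv2.imwrite('pics/m6.png',np.vstack([np.hstack([c(s,190,155,120,90),c(s,330,300,160,120)]),np.hstack([c(t,150,170,160,120),c(t,320,80,280,210)])]))
E
```

```text
[0.36515028 0.39649497 0.26725692] 23.25
```

View pics/m6.png

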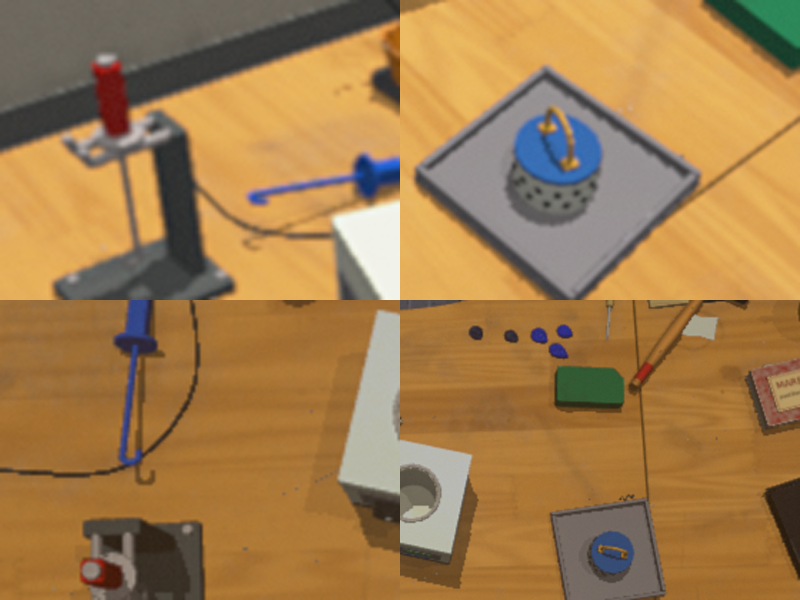

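The hook hangs upright in its fork as it did at the start. The canister stands upright in the tray, with its lid at about side (393,360). Handing in.

```bash
python3 -c "
from workcell import order
print(order.job_done())"
```

```text
the job is handed in; nothing more can be done
None
```

I handed the job in at about 23 s: the last pictures show the canister upright and unhooked in the drying tray and the hook back on its rack; no verdict came back.

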